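Bin the empty milk tin with the ledge's pedal bin

ROBOT

A 6-joint arm with a two-finger parallel gripper is mounted at the origin on the work surface. World frame = base frame: x ahead of the robot, y to its left, z up, the work surface at z = 0. Lengths are in m, angles in rad, forces in N, time in s.
With the tool pointing down it reaches from about 0.375 to 0.9 m from the base axis. Payload 3.1 kg.
Tool frame: the origin (TCP) lies at the very end of the fingers, on their centre line; the grasp point (between the pads) lies 19 mm behind it; z points along the fingers, y is the line along which they close (so a half turn about z gives the same grasp; the last joint's range is limited). The gripper opens to 87 mm and grips with 3 to 60 N. Pads are 19 mm wide; open, the fingers measure 117 mm over their backs; the gripper's body (75 mm by 190 mm) begins 51 mm behind the grasp point.
Start: joints at [1.111, 0.527, 1.433, -0, 1.181, -0.178], TCP at [0.174, 0.6, 0.223] pointing down, gripper open.
Joint ranges: [-3.08, 3.08], [-0.75, 2.2], [0.22, 2.44], [-1.43, 4.57], [0, 2.65], [-2.85, 2.85]. Speed limits (rad/s): [2.79, 2.79, 3.14, 3.14, 3.14, 3.14].

INTERFACE

Orientations are given as a unit quaternion [x, y, z, w].
In Python, from rig import status, viewer, robot gives the robot as it stands.
- The arm moves only by the tool arm_command, never from a script. Its arguments are lists of equal length, an entry for each row: "delta_rot": the turn, a rotation vector about the tool's x, y, z in degrees, a list of three; "delta_pos": the shift along the tool's x, y, z in m, a list of three; "gripper": the closure, from -1 (fully open) to 1 (shut). In form: {"delta_rot": [[rx, ry, rz], ...], "delta_pos": [[dx, dy, dz], ...], "gripper": [gripper, ...]}. A call has 1 to 12 rows; each row is the pose to reach, as a shift and turn from the pose commanded when the call began, along the tool's axes at that moment; what a row does not reach only later rows make up. A row lasts 1/12 s, in which the tool goes at most 41.7 mm and 7.16 degrees, less where a joint would pass 70% of its speed; a pose out of reach is approached as far as the arm can. A call with a gripper value outside its range is refused whole. The fingers move at their own pace and stop on an object; "grip_force" is the grip in N (left out, the last holds). Time passes only in rows, so rows that repeat a pose let the fingers close. It gives the time, the measured TCP pose, the force, the opening and the grip force at its end, in the units of the state.
- status.get_obs(): the state, without advancing time (a new reading comes with each control period).
- viewer.camera(name): name is "side" or "top" or "wrist"; returns a dict with "pixels" (384x512x3 uint8, blue, green, red), "fx", "fy", "cx", "cy" (pixels), "k1" (the pictures are not rectified: a ray, as slopes to the right and down, at radius r is drawn at 1 + k1 r^2 times it, then the intrinsics apply), "pose" (4x4, takes a point from camera to world coordinates); the wrist camera has in their place "mount" (4x4, takes a point from camera to tool coordinates, whose origin is the TCP and whose axes are the flange's). Camera axes: x right, y down, z forward; pixel columns grow to the right and rows downward; lengths in m; the calibration is good to about 2 mm. A picture is of the moment at which its call begins: read the wrist's pose just before it. There is no depth.
- robot.hand_in(): hands the job in; it is judged then, once.
The state is a dict: "time": time; "q": joint angles; "joint_velocities": joint speeds; "joint_torque": joint torques, N m; "position": TCP position; "tool_rot": TCP orientation; "ft_force": force on the tool from outside, world axes, zero at the start; "moment": the same for the moment, N m; "grip_width": finger opening in m; "grip_force": force on a finger pad.
Only numpy, scipy, OpenCV 4.12 (cv2) and the standard library are available. Lean on these libraries where they do the work, as an engineer would, in place of code of your own. Each camera call takes 0.05 s, during which the arm holds its last target. There are 200 camera calls.

TASK

Clear the empty milk tin off the breakfast ledge: press the green bin's pedal down to its stop, keep it there for about a second so that the lid is thrown wide open, and let the pedal come back up. Then put the tin in the bin and push the lid fully shut again. Never strike or press the bin hard, and leave the kettle, bowl, canister and chopsticks where they are.

Things in the scene. Friction and masses are not known exactly. Their poses are not given: they have to be found in the camera images.
- bin: Green tabletop pedal bin fixed to the ledge: open box 140 mm deep (its x) x 180 mm wide (its y), rim 150 mm high, walls 4 mm. Origin: centre of its underside; x points from the pedal side to the lid-hinge side, z up. A thin steel lift arm runs along its +y side just below the lid.
- pedal (a joint): Pedal angle (rad), 0 = up, grows as pressed; turns about a line along the bin's y at x = 0, z = 50 mm. Pushed at pedal_pad it takes 3 to 9 N at first, 8 to 14 N just before the hard stop, then a sharp rise (17 N = at the stop); travel there about 30 mm. It lifts the lid nearly 5 times its own angle, wide open only at the stop. Let go, it springs back up and the lid stays.
- pedal_pad (a point): Point on top of the pedal where it is best pressed: mid-line, 19 mm from its free edge; moves with the pedal. At rest at x = -106 mm, z = 50 mm of the bin. The pedal is a steel plate with black tread, 90 mm wide (y), 6 mm thick, sticking out 55 mm from the bin's front wall (x = -70 to -125 mm).
- bar (a point): Middle of the bin's round steel carry bar, 14 mm thick, 160 mm long along y, at x = -110 mm, z = 165 mm of the bin: right over the pedal, held at its ends by 10 mm rods sloping down to the front wall. It keeps a vertical gripper off the pedal; a closed gripper tilted about 36 to 45 degrees, fingers pointing down and towards the bin's +x, passes below it.
- lid (a joint): Lid angle (rad): 0 is shut flat on the rim, about 1.45 when thrown open by a full press, 1.65 at most. Stiff friction hinge: the lid stays at whatever angle it is left, and is pushed with 1 to 2 N at its edge. It may start slightly ajar.
- lid_edge (a point): Middle of the lid's free edge at half its thickness, 146 mm from the hinge line; moves with the lid. The lid is a flat green plate 148 x 210 x 8 mm with a black tab 60 mm wide standing 10 mm further out.
- lid_hinge (a point): Middle of the lid's hinge line, which runs along the bin's y at x = +70 mm, z = 154 mm (mid-thickness of the shut lid). The shut lid extends from here towards the bin's -x; wide open it stands nearly upright here.
- tin: Empty slim milk tin, red with a white band, upright cylinder 54 mm across, 110 mm high, about 70 g. Origin: centre of its underside, z up its axis.
- tin_center (a point): Centre of the tin, 55 mm above its underside.
- kettle: Bystander: aluminium kettle 160 mm across, 185 mm high, black handle to its -y and spout to its +y (each to about 125 mm from the axis). Origin: centre of its underside.
- bowl: Bystander: blue melamine rice bowl 116 mm across, 58 mm high. Origin: centre of its underside.
- canister: Bystander: frosted glass sugar canister 76 mm across, 120 mm high, wooden cap. Origin: centre of its underside.
- chopsticks: Bystander: pair of steel chopsticks on a ceramic rest, 235 mm long along its x, 20 mm high. Origin: near their middle, on the ledge.

How it is judged:
On the way, in this order (a step that is already met when the one before it is completed fails the run):
1. the pedal is down at its stop (above 0.285 rad) and held there 0.4 s (value of joint pedal above 0.285 rad), for 0.4 s.
2. the pedal is back up (below 0.03 rad) and the lid stands open (above 1.2 rad), the tin still outside (value of joint pedal below 0.03 rad and value of joint lid above 1.2 rad and not (x of tin_center in the frame of bin between -0.068 and 0.068 m and y of tin_center in the frame of bin between -0.088 and 0.088 m and z of tin_center in the frame of bin below 0.12 m)), for 0.2 s.
3. the tin is inside the bin and let go, the lid still open (x of tin_center in the frame of bin between -0.068 and 0.068 m and y of tin_center in the frame of bin between -0.088 and 0.088 m and z of tin_center in the frame of bin below 0.12 m and contact force between the fingers and tin below 0.1 N and value of joint lid above 0.6 rad), for 0.2 s.
At the end, for the whole second after the job is handed in: The tin lies or stands at rest inside the bin, the lid is shut (within 0.08 rad), the pedal is up (within 0.03 rad), and kettle, bowl, canister and chopsticks stand upright within 30 mm of where they were (x of tin_center in the frame of bin between -0.068 and 0.068 m and y of tin_center in the frame of bin between -0.088 and 0.088 m and z of tin_center in the frame of bin below 0.12 m and value of joint lid below 0.08 rad and value of joint pedal below 0.03 rad and linear speed of tin below 0.03 m/s and distance of each of kettle, bowl, canister, chopsticks from where it was at the start of the episode below 0.03 m and angle between each of kettle, bowl, canister, chopsticks's own z axis and vertical below 0.2 rad); the robot touches nothing.
It fails at once if the robot strikes or presses the bin, its pedal or its lid with more than 45 N (contact force between the arm and bin above 45 N).
It fails at once if the fingers strike or press the bin, its pedal or its lid with more than 45 N (contact force between the fingers and bin above 45 N).
It fails at once if a bystander is shifted more than 30 mm or tipped (distance of any of kettle, bowl, canister, chopsticks from where it was at the start of the episode above 0.03 m or angle between any of kettle, bowl, canister, chopsticks's own z axis and vertical above 0.2 rad).
It also fails if it takes over 72 s, if anything falls off the work surface, if the arm or the gripper's body presses on something with over 40 N, if the wrist force passes 120 N, or if a joint passes its speed limit or range.

## Working session

There is one attempt and no reset: what is moved stays moved. The work goes in short steps, Python scripts to look and compute and a tool call to move; the robot and the scene stay as the last step left them, time stands still between calls to the robot, and variables do not carry over. Pictures are saved under pics/ and viewed, at most 13 in all, crops included, and the job is handed in when it is done.

Besides the shell and the picture viewer there is one more tool, called as name(argument=value, ...), one argument or row to a line, values as JSON. arm_command: Moves the arm, as the interface text tells. Its arguments: {"type":"object","properties":{"delta_rot":{"type":"array","items":{"type":"array","items":{"type":"number"}}},"delta_pos":{"type":"array","items":{"type":"array","items":{"type":"number"}}},"gripper":{"type":"array","items":{"type":"number"}},"grip_force":{"type":"number"}},"required":["delta_rot","delta_pos","gripper"]}

```bash
mkdir -p pics; python3 - <<'E'
from rig import status, viewer, robot
import cv2, pickle, numpy as np
o=status.get_obs(); print({k:np.round(v,3).tolist() for k,v in o.items()})
d={n:viewer.camera(n) for n in("side","top","wrist")}
pickle.dump((o,d),open("c0.pkl","wb"))
for n in d:
  c=d[n];print(n,[c[k] for k in("fx","fy","cx","cy","k1")],np.round(c.get("pose",c.get("mount")),3).tolist())
cv2.imwrite("pics/s0.png",d["side"]["pixels"]);cv2.imwrite("pics/t0.png",d["top"]["pixels"])
E
```

```text
{'time': 0.0, 'q': [1.11, 0.528, 1.434, -0.0, 1.181, -0.179], 'joint_velocities': [-0.0, 0.001, -0.001, -0.001, 0.0, -0.001], 'joint_torque': [0.0, -44.005, -17.658, 0.063, 0.058, -0.0], 'position': [0.173, 0.6, 0.222], 'tool_rot': [0.14, 0.99, -0.001, -0.0], 'ft_force': [-0.884, 0.53, -0.301], 'moment': [-0.036, 0.034, -0.001], 'grip_force': 0.0, 'grip_width': 0.087}
side [396.1188149698668, 396.1188149698668, 252.10504774991006, 197.3708772079999, 0.021859200060149957] [[0.976, -0.158, 0.152, 0.417], [-0.219, -0.739, 0.638, -0.907], [0.011, -0.655, -0.755, 1.199], [0.0, 0.0, 0.0, 1.0]]
top [453.13810495936065, 453.13810495936065, 252.50704881047733, 187.1770774845569, 0.005942203761945308] [[0.015, -0.992, 0.127, 0.432], [-1.0, -0.016, -0.007, -0.025], [0.009, -0.127, -0.992, 1.512], [0.0, 0.0, 0.0, 1.0]]
wrist [264.7417968391403, 264.7417968391403, 253.63081115011693, 190.39421788786052, -0.0588789654595948] [[0.002, -0.968, -0.25, 0.069], [1.0, 0.002, 0.0, 0.0], [0.0, -0.25, 0.968, -0.163], [0.0, 0.0, 0.0, 1.0]]
```

View pics/t0.png

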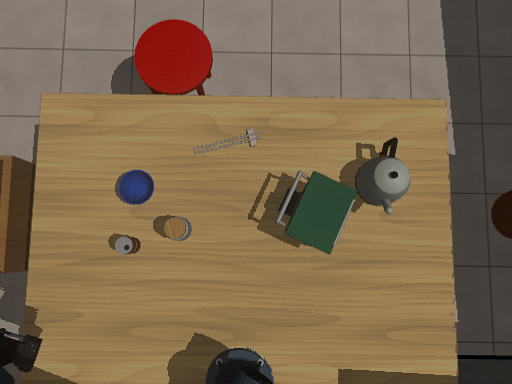

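View pics/s0.png

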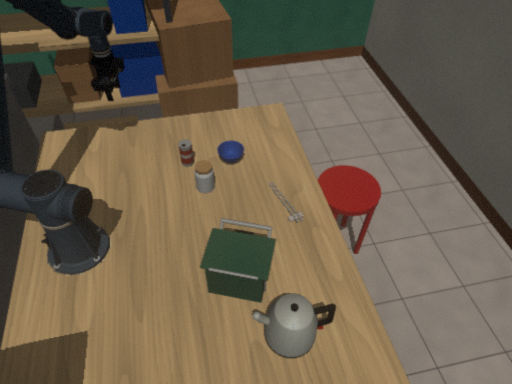

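Top view: tin at (125,245), canister (177,228), bowl (136,187), chopsticks (227,144), bin lid with corners about (317,171), (355,190), (331,253), (286,233), bar at (292,197) on the left of it, kettle (383,180). The side view shows the same, tin at (187,152), lid at (239,255), bar (246,227).

```bash
cat >h.py <<'E'
import numpy as np, cv2
def rays(c,uv,pose=None):
    K=np.array([[c["fx"],0,c["cx"]],[0,c["fy"],c["cy"]],[0,0,1]])
    p=cv2.undistortPoints(np.float64(uv).reshape(-1,1,2),K,np.array([c["k1"],0,0,0.])).reshape(-1,2)
    T=np.array(c["pose"] if pose is None else pose)
    return T[:3,3], np.c_[p,np.ones(len(p))]@T[:3,:3].T
def plane(c,uv,z,pose=None):
    o,d=rays(c,uv,pose); return o+d*((z-o[2])/d[:,2])[:,None]
def tri(c1,u1,c2,u2):
    o1,d1=rays(c1,u1);o2,d2=rays(c2,u2);out=[]
    for a,b in zip(d1,d2):
        s=np.linalg.lstsq(np.c_[a,-b],o2-o1,rcond=None)[0]
        p,q=o1+s[0]*a,o2+s[1]*b; out.append(np.r_[(p+q)/2,np.linalg.norm(p-q)])
    return np.array(out)
def mask(im,lo,hi,box):
    m=cv2.inRange(cv2.cvtColor(im,cv2.COLOR_BGR2HSV),lo,hi);k=np.zeros_like(m);x0,y0,x1,y1=box;k[y0:y1,x0:x1]=m[y0:y1,x0:x1]
    c=max(cv2.findContours(k,cv2.RETR_EXTERNAL,cv2.CHAIN_APPROX_NONE)[0],key=cv2.contourArea);return k,c
def quad(c):
    h=cv2.convexHull(c)
    for e in np.arange(1,20,.5):
        a=cv2.approxPolyDP(h,e,True)
        if len(a)<=4:return a.reshape(-1,2)
E
python3 - <<'E'
from h import *; import pickle
o,d=pickle.load(open("c0.pkl","rb")); t,s=d["top"],d["side"]
np.set_printoptions(precision=4,suppress=True)
m,c=mask(t["pixels"],(60,60,20),(95,255,255),(260,150,375,270)); q=quad(c); print("lid top",q.tolist(),cv2.minAreaRect(c))
r=cv2.minAreaRect(c);b=cv2.boxPoints(r);print(plane(t,b,.158))
m,c=mask(s["pixels"],(60,60,20),(95,255,255),(190,215,290,310)); print("side",quad(c).tolist())
m,c=mask(t["pixels"],(0,90,40),(8,255,255),(105,225,150,262)); print("tin red top",cv2.boundingRect(c),cv2.minAreaRect(c))
m,c=mask(s["pixels"],(0,90,40),(8,255,255),(170,130,200,175)); print("tin red side",cv2.boundingRect(c))
a=cv2.resize(t["pixels"][160:265,245:365],None,fx=5,fy=5,interpolation=cv2.INTER_CUBIC)
b=cv2.resize(s["pixels"][125:305,165:285],None,fx=2.9,fy=2.9,interpolation=cv2.INTER_CUBIC)
e=cv2.resize(t["pixels"][220:270,95:200],None,fx=4,fy=4,interpolation=cv2.INTER_CUBIC)
cv2.imwrite("pics/a.png",a)
p=np.zeros((600,770,3),np.uint8);p[:b.shape[0],:b.shape[1]]=b;p[:200,350:770]=e
cv2.imwrite("pics/b.png",p)
E
```

```text
lid top [[313, 172], [356, 191], [329, 253], [286, 233]] ((321.31134033203125, 212.18435668945312), (48.975868225097656, 68.63439178466797), 24.623563766479492)
[[ 0.4694 -0.1322  0.158 ]
 [ 0.659  -0.2177  0.158 ]
 [ 0.5989 -0.3519  0.158 ]
 [ 0.4114 -0.2644  0.158 ]]
side [[268, 239], [265, 279], [206, 265], [218, 231]]
tin red top (136, 239, 4, 12) ((137.5, 244.5), (3.0, 11.0), 0.0)
tin red side (181, 157, 11, 8)
```

View pics/a.png

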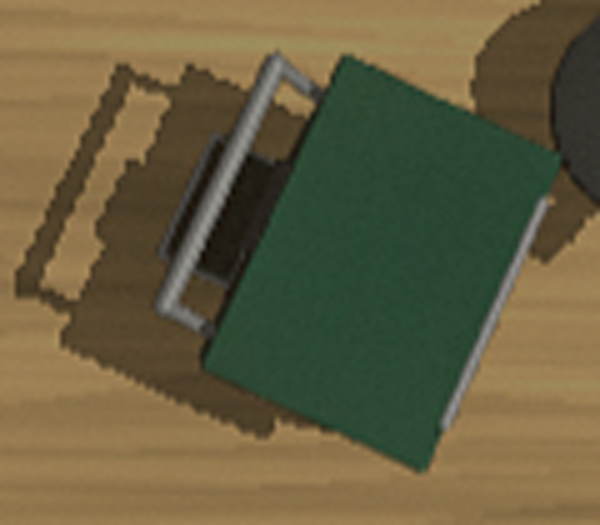

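View pics/b.png

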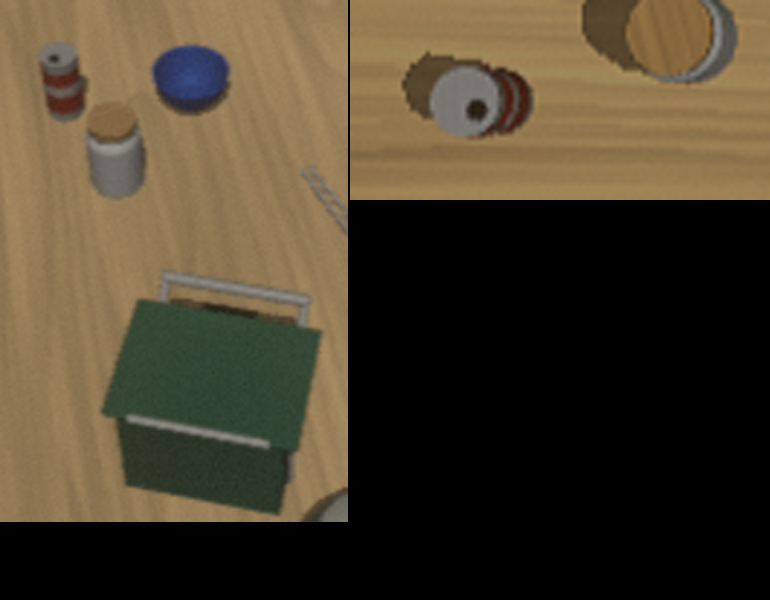

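a.png: lid corners at full-image (314,171), (357,191), (330,254), (286,233.5); bar ends (300.6,171.4), (278.2,221.2). b.png (side): the matching lid corners (275.7,239), (267.4,280), (200.5,267.4), (212.6,228.4), bar ends (269.8,228.4), (222.6,220.5), tin top centre (185,143.3); in top view (123.8,245.3).

```bash
cat >>h.py <<'E'
from scipy.spatial.transform import Rotation as R
E
python3 - <<'E'
from h import *; import pickle
o,d=pickle.load(open("c0.pkl","rb")); t,s=d["top"],d["side"]
np.set_printoptions(precision=4,suppress=True)
tu=[(314.2,171),(357,191.3),(330.3,254),(286,233.4),(300.6,171.4),(278.2,221.2),(123.8,245.3)]
su=[(275.7,239.1),(267.4,279.8),(200.5,267.4),(212.6,228.4),(269.8,228.4),(222.6,220.5),(185,143.3)]
P=tri(t,tu,s,su);print(P)
print("tin plane",plane(t,[tu[6]],.11),plane(s,[su[6]],.11)); print("bar",plane(t,tu[4:6],.165),plane(s,su[4:6],.165))
print("lid top",plane(t,tu[:4],.158));print("lid side",plane(s,su[:4],.158))
print("canister cap",plane(t,[(95+320/4+245/350*0+0.0,220+9)],.12), plane(t,[(95+(671-350)/4,220+33/4)],.12),"bowl",plane(t,[(136,187)],.058))
m,c=mask(t["pixels"],(0,0,0),(180,255,255),(0,0,1,1))
E
```

```text
[[ 0.6584 -0.2195  0.1644  0.0023]
 [ 0.5994 -0.3498  0.1562  0.0013]
 [ 0.4116 -0.2674  0.1584  0.0029]
 [ 0.4697 -0.1354  0.1641  0.0021]
 [ 0.6527 -0.1777  0.1687  0.0038]
 [ 0.506  -0.1119  0.166   0.0034]
 [ 0.4282  0.3561  0.112   0.0039]]
tin plane [[0.4263 0.3567 0.11  ]] [[0.4302 0.3584 0.11  ]]
bar [[ 0.6553 -0.1783  0.165 ]
 [ 0.5043 -0.1119  0.165 ]] [[ 0.6516 -0.1752  0.165 ]
 [ 0.5078 -0.1112  0.165 ]]
lid top [[ 0.6583 -0.2203  0.158 ]
 [ 0.5985 -0.3493  0.158 ]
 [ 0.4102 -0.2675  0.158 ]
 [ 0.4688 -0.1359  0.158 ]]
lid side [[ 0.6611 -0.2152  0.158 ]
 [ 0.5997 -0.3507  0.158 ]
 [ 0.4131 -0.2672  0.158 ]
 [ 0.4711 -0.1309  0.158 ]]
canister cap [[0.478  0.2005 0.12  ]] [[0.4803 0.1999 0.12  ]] bowl [[0.6131 0.3412 0.058 ]]
```

```bash
cat >>h.py <<'E'
O=np.array([.5345,-.245,0]);ang=np.radians(-113.8)
Bx=np.array([np.cos(ang),np.sin(ang),0]);By=np.array([-Bx[1],Bx[0],0]);Bz=np.array([0,0,1.])
B=lambda x,y,z:O+x*Bx+y*By+z*Bz
def tilt(deg,ysign=1):
    a=np.radians(deg);z=np.sin(a)*Bx-np.cos(a)*Bz;y=ysign*By;return np.c_[np.cross(y,z),y,z]
def down(yaw):
    a=np.radians(yaw);y=np.array([np.cos(a),np.sin(a),0]);z=-Bz;return np.c_[np.cross(y,z),y,z]
def delta(p0,R0,p1,R1):
    return np.round(R.from_matrix(R0.T@R1).as_rotvec(degrees=True),1).tolist(),np.round(R0.T@(np.array(p1)-p0),4).tolist()
def cur():
    from rig import status
    o=status.get_obs();return np.array(o["position"]),R.from_quat(o["tool_rot"]).as_matrix(),o
np.set_printoptions(precision=4,suppress=True)
E
python3 - <<'E'
from h import *
p,Q,o=cur()
T=tilt(42);mid=np.array([.5,.2,.36])
print(B(-.099,0,.06),B(-.186,0,.157))
print(delta(p,Q,mid,Q))
D=down(-23.8)
print("rot from Q",delta(p,Q,mid,D),"then",delta(mid,D,B(-.186,0,.157),T))
E
```

```text
[ 0.5745 -0.1544  0.06  ] [ 0.6096 -0.0748  0.157 ]
([0.0, 0.0, 0.0], [-0.4248, -0.2935, -0.1378])
rot from Q ([-0.1, 0.1, 97.7], [-0.4248, -0.2935, -0.1378]) then ([-0.0, -42.0, -0.0], [-0.2072, 0.2111, 0.203])
```

arm_command(
  delta_rot=[
    [0,0,7],
    [0,0,14],
    [0,0,21],
    [0,0,28],
    [0,0,35],
    [0,0,42],
    [0,0,49],
    [0,0,56],
    [0,0,63],
    [0,0,70],
    [0,0,77],
    [0,0,84],
  ],
  delta_pos=[
    [-0.02,-0.01,-0.035],
    [-0.05,-0.03,-0.06],
    [-0.08,-0.05,-0.08],
    [-0.115,-0.07,-0.1],
    [-0.15,-0.095,-0.12],
    [-0.19,-0.12,-0.138],
    [-0.225,-0.145,-0.138],
    [-0.26,-0.17,-0.138],
    [-0.295,-0.195,-0.138],
    [-0.33,-0.22,-0.138],
    [-0.365,-0.245,-0.138],
    [-0.4,-0.27,-0.138],
  ],
  gripper=[1,1,1,1,1,1,1,1,1,1,1,1],
)

```text
time: 1.15
position: [0.467, 0.2488, 0.3605]
tool_rot: [0.769, 0.639, -0.0, -0.0]
ft_force: [0.2, 1.0, -0.3]
grip_width: 0.0149
grip_force: 0.0
```

```bash
python3 - <<'E'
from h import *
p,Q,o=cur();print(o["time"],p,Q,o["q"],o["ft_force"],o["grip_width"])
print(delta(p,Q,B(-.186,0,.157),tilt(42)), delta(p,Q,B(-.186,0,.257),tilt(42)))
E
```

```text
1.15 [0.467  0.2488 0.3605] [[ 0.1821  0.9833 -0.0002]
 [ 0.9833 -0.1821  0.0001]
 [ 0.     -0.0002 -1.    ]] [0.2781 0.2576 1.4781 0.0001 1.4061 0.4612] [ 0.2464  0.992  -0.3037] 0.014911403811069987
([4.9, -41.8, 12.7], [-0.2922, 0.1991, 0.2034]) ([4.9, -41.8, 12.7], [-0.2922, 0.1991, 0.1034])
```

arm_command(
  delta_rot=[
    [0.5,-4,1.2],
    [1,-8,2.5],
    [1.5,-12,3.7],
    [2,-16,5],
    [2.4,-20,6.2],
    [2.9,-24,7.4],
    [3.4,-29,8.8],
    [3.9,-34,10.3],
    [4.5,-38,11.6],
    [4.9,-41.8,12.7],
    [4.9,-41.8,12.7],
    [4.9,-41.8,12.7],
  ],
  delta_pos=[
    [-0.03,0.02,0.01],
    [-0.06,0.04,0.02],
    [-0.09,0.06,0.03],
    [-0.12,0.08,0.04],
    [-0.15,0.1,0.05],
    [-0.18,0.12,0.06],
    [-0.21,0.14,0.07],
    [-0.24,0.16,0.08],
    [-0.27,0.18,0.09],
    [-0.292,0.199,0.103],
    [-0.292,0.199,0.103],
    [-0.292,0.199,0.103],
  ],
  gripper=[1,1,1,1,1,1,1,1,1,1,1,1],
)

```text
time: 2.15
position: [0.6102, -0.0726, 0.2545]
tool_rot: [0.78, 0.512, -0.302, 0.194]
ft_force: [-0.4, -0.2, -0.2]
grip_width: 0.0
grip_force: 0.0
```

```bash
python3 - <<'E'
from h import *
p,Q,o=cur();print(o["time"],p,o["q"],o["ft_force"],o["grip_width"])
for T in (B(-.186,0,.157),B(-.099,0,.07),B(-.099,0,.06),B(-.099,0,.03)):print(delta(p,Q,T,tilt(42)))
E
```

```text
2.15 [ 0.6102 -0.0726  0.2545] [ 0.005   0.6824  1.2623 -0.6574  1.5556  0.5479] [-0.4036 -0.2053 -0.1586] 2.1074509531267542e-05
([-0.1, 0.1, 0.4], [0.0636, 0.0009, 0.0739])
([-0.1, 0.1, 0.4], [0.0573, 0.001, 0.1968])
([-0.1, 0.1, 0.4], [0.064, 0.0011, 0.2042])
([-0.1, 0.1, 0.4], [0.0841, 0.0013, 0.2265])
```

arm_command(
  delta_rot=[
    [0,0,0],
    [0,0,0],
    [0,0,0],
    [0,0,0],
    [0,0,0],
    [0,0,0],
    [0,0,0],
    [0,0,0],
    [0,0,0],
    [0,0,0],
    [0,0,0],
    [0,0,0],
  ],
  delta_pos=[
    [0.02,0,0.025],
    [0.045,0,0.05],
    [0.064,0,0.074],
    [0.064,0,0.09],
    [0.062,0,0.105],
    [0.062,0,0.12],
    [0.06,0,0.135],
    [0.06,0,0.15],
    [0.058,0,0.165],
    [0.057,0,0.18],
    [0.057,0.001,0.19],
    [0.057,0.001,0.196],
  ],
  gripper=[1,1,1,1,1,1,1,1,1,1,1,1],
)

```text
time: 3.15
position: [0.5762, -0.1535, 0.0743]
tool_rot: [0.781, 0.512, -0.299, 0.197]
ft_force: [0.1, -0.3, -0.3]
grip_width: 0.0006
grip_force: 0.0
```

```bash
python3 - <<'E'
from h import *
from rig import viewer
p,Q,o=cur();print(o["time"],p,o["q"],o["ft_force"])
d=p-O;print("in bin",d@Bx,d@By,d[2]);print(delta(p,Q,p-[0,0,.03],Q))
w=viewer.camera("side")["pixels"][190:310,180:320];t=viewer.camera("top")["pixels"][150:270,230:370]
cv2.imwrite("pics/c.png",cv2.resize(np.hstack([w,t]),None,fx=2.8,fy=2.8,interpolation=cv2.INTER_CUBIC))
E
```

```text
3.15 [ 0.5762 -0.1535  0.0743] [-0.118   0.8639  1.477  -0.7649  1.1809  0.7331] [ 0.0918 -0.2827 -0.2567]
in bin -0.10051201962370375 0.0012574026149571227 0.07434627836158192
([0.0, 0.0, 0.0], [0.0201, -0.0, 0.0223])
```

View pics/c.png

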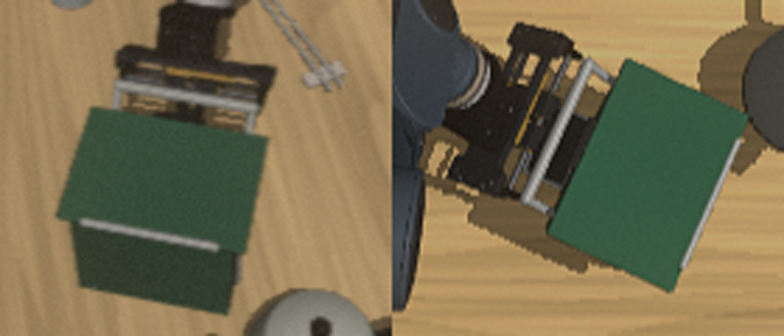

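The crops show the gripper in front of and below the carry bar (bar at (560,130) in the right half), clear of it. Now the press.

arm_command(
  delta_rot=[
    [0,0,0],
    [0,0,0],
    [0,0,0],
    [0,0,0],
    [0,0,0],
    [0,0,0],
  ],
  delta_pos=[
    [0.0033,0,0.0037],
    [0.0067,0,0.0074],
    [0.01,0,0.0111],
    [0.0134,0,0.0149],
    [0.0167,0,0.0186],
    [0.0201,0,0.0223],
  ],
  gripper=[1,1,1,1,1,1],
)

```text
time: 3.75
position: [0.5768, -0.1537, 0.0456]
tool_rot: [0.78, 0.512, -0.301, 0.198]
ft_force: [-0.9, 1.4, 11.0]
grip_width: 0.0006
grip_force: 5.3
```

arm_command(
  delta_rot=[
    [0,0,0],
    [0,0,0],
    [0,0,0],
  ],
  delta_pos=[
    [0.0025,0,0.0028],
    [0.005,0,0.0056],
    [0.0067,0,0.0074],
  ],
  gripper=[1,1,1],
)

```text
time: 4.0
position: [0.5763, -0.1548, 0.0362]
tool_rot: [0.779, 0.512, -0.302, 0.198]
ft_force: [-1.9, -0.8, 11.5]
grip_width: 0.0005
grip_force: 5.3
```

arm_command(
  delta_rot=[
    [0,0,0],
    [0,0,0],
    [0,0,0],
  ],
  delta_pos=[
    [0.0013,0,0.0015],
    [0.0027,0,0.003],
    [0.004,0,0.0045],
  ],
  gripper=[1,1,1],
)

```text
time: 4.25
position: [0.5759, -0.1556, 0.031]
tool_rot: [0.779, 0.511, -0.303, 0.199]
ft_force: [-2.5, -2.6, 12.5]
grip_width: 0.0001
grip_force: 5.4
```

arm_command(
  delta_rot=[
    [0,0,0],
    [0,0,0],
  ],
  delta_pos=[
    [0.0007,0,0.0007],
    [0.0013,0,0.0015],
  ],
  gripper=[1,1],
)

```text
time: 4.42
position: [0.5757, -0.156, 0.0292]
tool_rot: [0.779, 0.511, -0.303, 0.199]
ft_force: [-1.4, -4.3, 13.1]
grip_width: 0.0008
grip_force: 5.3
```

arm_command(
  delta_rot=[
    [0,0,0],
    [0,0,0],
  ],
  delta_pos=[
    [0.0007,0,0.0007],
    [0.0013,0,0.0015],
  ],
  gripper=[1,1],
)

```text
time: 4.58
position: [0.5756, -0.1563, 0.0275]
tool_rot: [0.779, 0.511, -0.304, 0.199]
ft_force: [-3.0, -4.0, 12.5]
grip_width: 0.0006
grip_force: 5.4
```

arm_command(
  delta_rot=[
    [0,0,0],
    [0,0,0],
  ],
  delta_pos=[
    [0.0007,0,0.0007],
    [0.0007,0,0.0007],
  ],
  gripper=[1,1],
)

```text
time: 4.75
position: [0.5756, -0.1563, 0.0263]
tool_rot: [0.779, 0.511, -0.304, 0.199]
ft_force: [-1.6, -4.4, 12.1]
grip_width: 0.0003
grip_force: 5.0
```

arm_command(
  delta_rot=[
    [0,0,0],
    [0,0,0],
  ],
  delta_pos=[
    [0.0007,0,0.0007],
    [0.0007,0,0.0007],
  ],
  gripper=[1,1],
)

```text
time: 4.92
position: [0.5757, -0.1563, 0.0254]
tool_rot: [0.779, 0.511, -0.303, 0.199]
ft_force: [-3.3, -4.2, 12.0]
grip_width: 0.0003
grip_force: 5.1
```

arm_command(
  delta_rot=[
    [0,0,0],
    [0,0,0],
  ],
  delta_pos=[
    [0.0007,0,0.0007],
    [0.0007,0,0.0007],
  ],
  gripper=[1,1],
)

```text
time: 5.08
position: [0.5757, -0.1563, 0.0247]
tool_rot: [0.779, 0.511, -0.304, 0.199]
ft_force: [-2.8, -3.3, 12.3]
grip_width: 0.0006
grip_force: 5.4
```

arm_command(
  delta_rot=[
    [0,0,0],
    [0,0,0],
  ],
  delta_pos=[
    [0.0007,0,0.0007],
    [0.0007,0,0.0007],
  ],
  gripper=[1,1],
)

```text
time: 5.25
position: [0.5757, -0.1563, 0.0244]
tool_rot: [0.779, 0.511, -0.304, 0.199]
ft_force: [-4.0, -2.8, 15.1]
grip_width: 0.0004
grip_force: 6.8
```

arm_command(
  delta_rot=[
    [0,0,0],
    [0,0,0],
  ],
  delta_pos=[
    [0.0007,0,0.0007],
    [0.0007,0,0.0007],
  ],
  gripper=[1,1],
)

```text
time: 5.42
position: [0.5757, -0.1564, 0.0242]
tool_rot: [0.779, 0.511, -0.305, 0.2]
ft_force: [-3.7, -2.6, 18.6]
grip_width: 0.0001
grip_force: 8.3
```

arm_command(
  delta_rot=[
    [0,0,0],
    [0,0,0],
    [0,0,0],
    [0,0,0],
    [0,0,0],
    [0,0,0],
    [0,0,0],
    [0,0,0],
    [0,0,0],
    [0,0,0],
    [0,0,0],
    [0,0,0],
  ],
  delta_pos=[
    [0.0007,0,0.0007],
    [0.0007,0,0.0007],
    [0.0007,0,0.0007],
    [0.0007,0,0.0007],
    [0.0007,0,0.0007],
    [0.0007,0,0.0007],
    [0.0007,0,0.0007],
    [0.0007,0,0.0007],
    [0.0007,0,0.0007],
    [0.0007,0,0.0007],
    [0.0007,0,0.0007],
    [0.0007,0,0.0007],
  ],
  gripper=[1,1,1,1,1,1,1,1,1,1,1,1],
)

```text
time: 6.42
position: [0.5757, -0.1565, 0.0241]
tool_rot: [0.779, 0.511, -0.305, 0.2]
ft_force: [-3.8, -1.6, 21.3]
grip_width: 0.0006
grip_force: 9.7
```

```bash
python3 - <<'E'
from h import *
from rig import viewer
p,Q,o=cur();print(o["time"],p,o["ft_force"])
w=viewer.camera("side")["pixels"][170:310,180:320];t=viewer.camera("top")["pixels"][150:290,230:370]
cv2.imwrite("pics/d.png",cv2.resize(np.hstack([w,t]),None,fx=2.8,fy=2.8,interpolation=cv2.INTER_CUBIC))
E
```

```text
6.4167 [ 0.5757 -0.1565  0.0241] [-3.8088 -1.5968 21.3439]
```

View pics/d.png

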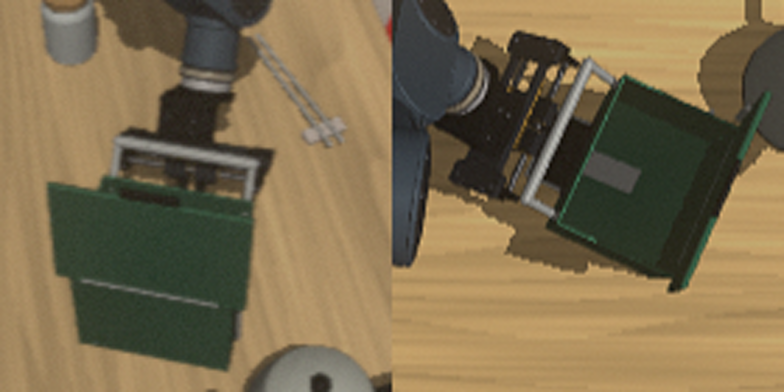

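Lid stands upright at the hinge side (right crop at (720,200)), bin open. Releasing the pedal.

arm_command(
  delta_rot=[
    [0,0,0],
    [0,0,0],
    [0,0,0],
    [0,0,0],
    [0,0,0],
    [0,0,0],
    [0,0,0],
    [0,0,0],
    [0,0,0],
    [0,0,0],
    [0,0,0],
    [0,0,0],
  ],
  delta_pos=[
    [-0.004,0,-0.0045],
    [-0.008,0,-0.009],
    [-0.012,0,-0.0135],
    [-0.016,0,-0.018],
    [-0.02,0,-0.0225],
    [-0.025,0,-0.028],
    [-0.03,0,-0.034],
    [-0.033,0,-0.05],
    [-0.033,0,-0.08],
    [-0.033,0,-0.11],
    [-0.033,0,-0.15],
    [-0.033,0,-0.18],
  ],
  gripper=[1,1,1,1,1,1,1,1,1,1,1,1],
)

```text
time: 7.52
position: [0.615, -0.0643, 0.1752]
tool_rot: [0.781, 0.512, -0.3, 0.196]
ft_force: [0.4, 0.6, -0.6]
grip_width: 0.0005
grip_force: 0.0
```

```bash
python3 - <<'E'
from h import *
from rig import viewer
import pickle
p,Q,o=cur();print(o["time"],p,o["q"],o["ft_force"])
s=viewer.camera("side");t=viewer.camera("top");pickle.dump((s,t),open("c1.pkl","wb"))
cv2.imwrite("pics/e.png",cv2.resize(np.hstack([s["pixels"][120:290,170:300],t["pixels"][140:310,230:360]]),None,fx=3,fy=3,interpolation=cv2.INTER_CUBIC))
E
```

```text
7.5167 [ 0.615  -0.0643  0.1752] [ 0.0172  0.7775  1.3039 -0.6599  1.449   0.6426] [ 0.4294  0.5543 -0.5986]
```

View pics/e.png

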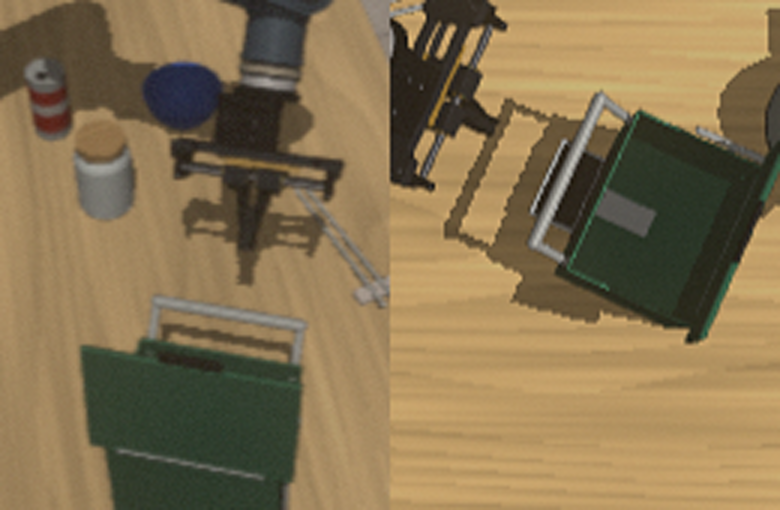

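Pedal is up again, lid open. Now to the tin.

```bash
python3 - <<'E'
from h import *
p,Q,o=cur()
m=np.array([.5,.2,.36]);D=down(0)
print(delta(p,Q,m,D)); print(delta(m,D,[.428,.357,.2],D))
E
```

```text
([-8.0, 41.3, -22.4], [0.0228, -0.211, -0.2671])
([0.0, 0.0, 0.0], [0.157, -0.072, 0.16])
```

arm_command(
  delta_rot=[
    [-0.5,3,-1.5],
    [-1.2,6.5,-3.5],
    [-2,10.5,-5.6],
    [-2.9,15,-8.1],
    [-3.9,20,-10.9],
    [-4.9,25,-13.6],
    [-5.9,30.5,-16.5],
    [-7,36,-19.5],
    [-8,41.3,-22.4],
    [-8,41.3,-22.4],
    [-8,41.3,-22.4],
    [-8,41.3,-22.4],
  ],
  delta_pos=[
    [0,-0.02,-0.03],
    [0,-0.04,-0.06],
    [0.003,-0.063,-0.09],
    [0.006,-0.087,-0.118],
    [0.01,-0.11,-0.146],
    [0.013,-0.135,-0.175],
    [0.016,-0.16,-0.204],
    [0.019,-0.185,-0.235],
    [0.023,-0.211,-0.267],
    [0.023,-0.211,-0.267],
    [0.023,-0.211,-0.267],
    [0.023,-0.211,-0.267],
  ],
  gripper=[-1,-1,-1,-1,-1,-1,-1,-1,-1,-1,-1,-1],
)

```text
time: 8.62
position: [0.4986, 0.1968, 0.3553]
tool_rot: [0.709, 0.705, -0.005, -0.004]
ft_force: [0.1, -0.4, -0.8]
grip_width: 0.0723
grip_force: 0.0
```

arm_command(
  delta_rot=[
    [0,0,0],
    [0,0,0],
    [0,0,0],
    [0,0,0],
    [0,0,0],
    [0,0,0],
    [0,0,0],
    [0,0,0],
    [0,0,0],
    [0,0,0],
  ],
  delta_pos=[
    [0.025,-0.011,0.01],
    [0.052,-0.024,0.025],
    [0.079,-0.036,0.045],
    [0.105,-0.048,0.07],
    [0.131,-0.06,0.095],
    [0.144,-0.066,0.125],
    [0.157,-0.072,0.15],
    [0.157,-0.072,0.16],
    [0.157,-0.072,0.16],
    [0.157,-0.072,0.16],
  ],
  gripper=[-1,-1,-1,-1,-1,-1,-1,-1,-1,-1],
)

```text
time: 9.45
position: [0.4266, 0.3542, 0.1964]
tool_rot: [0.709, 0.706, -0.005, -0.004]
ft_force: [-0.0, -0.2, 0.5]
grip_width: 0.087
grip_force: 0.0
```

```bash
python3 - <<'E'
from h import *
from rig import viewer
p,Q,o=cur();w=viewer.camera("wrist");print(o["time"],p,o["q"],o["grip_width"])
T=np.eye(4);T[:3,:3]=Q;T[:3,3]=p;T=T@np.array(w["mount"])
im=w["pixels"];cv2.imwrite("pics/w.png",im);np.save("wT.npy",T)
hsv=cv2.cvtColor(im,cv2.COLOR_BGR2HSV);m=cv2.inRange(hsv,(0,100,40),(8,255,255))|cv2.inRange(hsv,(174,100,40),(180,255,255))
c=max(cv2.findContours(m,0,2)[0],key=cv2.contourArea);print(cv2.boundingRect(c))
X=np.linalg.inv(T)@np.array([.428,.357,.11,1]);print("expect top px",w["fx"]*X[0]/X[2]+w["cx"],w["fy"]*X[1]/X[2]+w["cy"])
print(delta(p,Q,[.428,.357,.061],down(0)))
E
```

```text
9.45 [0.4266 0.3542 0.1964] [0.4892 0.47   1.6311 0.0047 1.0519 0.4911] 0.08703767579917168
(262, 152, 10, 7)
expect top px 256.6730801647557 191.17500916791147
([-0.7, 0.1, -0.2], [0.003, 0.003, 0.1354])
```

View pics/w.png

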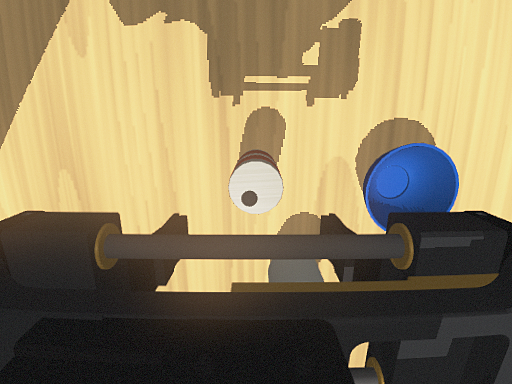

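The tin cap is at (256.5,187.5), expected (256.7,191): the tin lies about 3 mm further in +y. Descend and grip.

arm_command(
  delta_rot=[
    [-0.7,0,0],
    [-0.7,0,0],
    [-0.7,0,0],
    [-0.7,0,0],
    [-0.7,0,0],
    [-0.7,0,0],
    [-0.7,0,0],
    [-0.7,0,0],
    [-0.7,0,0],
  ],
  delta_pos=[
    [0.005,0.002,0.02],
    [0.005,0.002,0.04],
    [0.005,0.002,0.06],
    [0.005,0.002,0.08],
    [0.005,0.002,0.1],
    [0.005,0.002,0.115],
    [0.005,0.002,0.127],
    [0.005,0.002,0.135],
    [0.005,0.002,0.135],
  ],
  gripper=[-1,-1,-1,-1,-1,-1,-1,-1,-1],
)

```text
time: 10.25
position: [0.4277, 0.3597, 0.0624]
tool_rot: [0.709, 0.705, 0.001, 0.001]
ft_force: [-0.2, -0.0, -0.5]
grip_width: 0.087
grip_force: 0.0
```

arm_command(
  delta_rot=[
    [0,0,0],
    [0,0,0],
    [0,0,0],
    [0,0,0],
    [0,0,0],
    [0,0,0],
    [0,0,0],
    [0,0,0],
  ],
  delta_pos=[
    [0,0,0],
    [0,0,0],
    [0,0,0],
    [0,0,0],
    [0,0,0],
    [0,0,0],
    [0,0,0],
    [0,0,0],
  ],
  gripper=[1,1,1,1,1,1,1,1],
  grip_force=12,
)

```text
time: 10.92
position: [0.4269, 0.3605, 0.0629]
tool_rot: [0.708, 0.706, 0.001, 0.001]
ft_force: [-0.2, -0.5, 2.6]
grip_width: 0.0534
grip_force: 12.0
```

arm_command(
  delta_rot=[
    [0,0,0],
    [0,0,0],
    [0,0,0],
    [0,0,0],
    [0,0,0],
    [0,0,0],
    [0,0,0],
    [0,0,0],
    [0,0,0],
    [0,0,0],
    [0,0,0],
    [0,0,0],
  ],
  delta_pos=[
    [0,0,-0.01],
    [0,0,-0.03],
    [0,0,-0.055],
    [0,0,-0.08],
    [0,0,-0.11],
    [0,0,-0.14],
    [0,0,-0.17],
    [0,0,-0.2],
    [0,0,-0.23],
    [0,0,-0.26],
    [0,0,-0.28],
    [0,0,-0.28],
  ],
  gripper=[1,1,1,1,1,1,1,1,1,1,1,1],
)

```text
time: 11.92
position: [0.428, 0.3615, 0.3482]
tool_rot: [0.708, 0.706, 0.006, 0.002]
ft_force: [0.6, -0.2, -1.1]
grip_width: 0.0536
grip_force: 12.0
```

```bash
python3 - <<'E'
from h import *
p,Q,o=cur();print(o["time"],p,o["grip_width"],o["grip_force"],o["ft_force"])
D=down(-23.8)
print(delta(p,Q,B(-.02,0,.36),D));print(delta(B(-.02,0,.36),D,B(-.02,0,.11),D))
# rim check from top picture c1: dark interior corners
E
```

```text
11.9167 [0.428  0.3615 0.3482] 0.05361373738667901 11.994770359742688 [ 0.5732 -0.191  -1.0886]
([0.6, -0.4, 23.6], [-0.5878, 0.1167, -0.0137])
([0.0, 0.0, 0.0], [0.0, 0.0, 0.25])
```

arm_command(
  delta_rot=[
    [0,0,1],
    [0,0,2],
    [0,0,4],
    [0,0,6],
    [0,0,8],
    [0,0,10],
    [0,0,12],
    [0,0,14],
    [0,0,16],
    [0,0,18],
    [0,0,20],
    [0.6,-0.4,22],
  ],
  delta_pos=[
    [-0.015,0.003,-0.005],
    [-0.04,0.008,-0.01],
    [-0.07,0.014,-0.014],
    [-0.1,0.02,-0.014],
    [-0.13,0.026,-0.014],
    [-0.16,0.032,-0.014],
    [-0.19,0.038,-0.014],
    [-0.22,0.044,-0.014],
    [-0.25,0.05,-0.014],
    [-0.28,0.056,-0.014],
    [-0.31,0.062,-0.014],
    [-0.34,0.068,-0.014],
  ],
  gripper=[1,1,1,1,1,1,1,1,1,1,1,1],
)

```text
time: 12.92
position: [0.4914, 0.0188, 0.3554]
tool_rot: [0.831, 0.557, -0.006, -0.002]
ft_force: [0.9, -0.3, -1.1]
grip_width: 0.0535
grip_force: 12.0
```

```bash
python3 - <<'E'
from h import *
p,Q,o=cur();print(o["time"],p,o["grip_width"],o["q"])
D=down(-23.8)
print(delta(p,Q,B(-.02,0,.36),D))
E
```

```text
12.9167 [0.4914 0.0188 0.3554] 0.0535191048626143 [-0.1855  0.2078  1.5604 -0.0063  1.385   0.2051]
([-0.6, 0.5, 1.5], [-0.2077, 0.1405, -0.0042])
```

arm_command(
  delta_rot=[
    [-0.6,0.5,1.5],
    [-0.6,0.5,1.5],
    [-0.6,0.5,1.5],
    [-0.6,0.5,1.5],
    [-0.6,0.5,1.5],
    [-0.6,0.5,1.5],
    [-0.6,0.5,1.5],
    [-0.6,0.5,1.5],
    [-0.6,0.5,1.5],
    [-0.6,0.5,1.5],
    [-0.6,0.5,1.5],
    [-0.6,0.5,1.5],
  ],
  delta_pos=[
    [-0.024,0.016,-0.004],
    [-0.048,0.032,-0.004],
    [-0.072,0.048,-0.004],
    [-0.096,0.064,-0.004],
    [-0.12,0.08,-0.004],
    [-0.144,0.096,-0.004],
    [-0.168,0.112,-0.004],
    [-0.185,0.125,-0.004],
    [-0.198,0.133,-0.004],
    [-0.206,0.139,-0.004],
    [-0.206,0.139,-0.004],
    [-0.206,0.139,-0.004],
  ],
  gripper=[1,1,1,1,1,1,1,1,1,1,1,1],
)

```text
time: 13.92
position: [0.5433, -0.2224, 0.3606]
tool_rot: [0.837, 0.547, 0.001, 0.0]
ft_force: [0.7, -0.7, -0.9]
grip_width: 0.0533
grip_force: 12.0
```

```bash
python3 - <<'E'
from h import *
from rig import viewer
p,Q,o=cur();print(o["time"],p,o["grip_width"],o["q"])
d=p-O;print("bin",d@Bx,d@By,Q[:,2])
print(delta(p,Q,B(-.02,0,.11),down(-23.8)))
s=viewer.camera("side");t=viewer.camera("top")
cv2.imwrite("pics/f.png",cv2.resize(np.hstack([s["pixels"][120:310,170:320],t["pixels"][140:330,200:350]]),None,fx=2.6,fy=2.6,interpolation=cv2.INTER_CUBIC))
E
```

```text
13.9167 [ 0.5433 -0.2224  0.3606] 0.05329141997619961 [-0.5799  0.3489  1.3434  0.0022  1.448  -0.1664]
bin -0.024205395310261894 -0.0010120982233857978 [ 0.0023  0.0011 -1.    ]
([0.1, -0.1, 0.1], [-0.0047, 0.0006, 0.2506])
```

View pics/f.png

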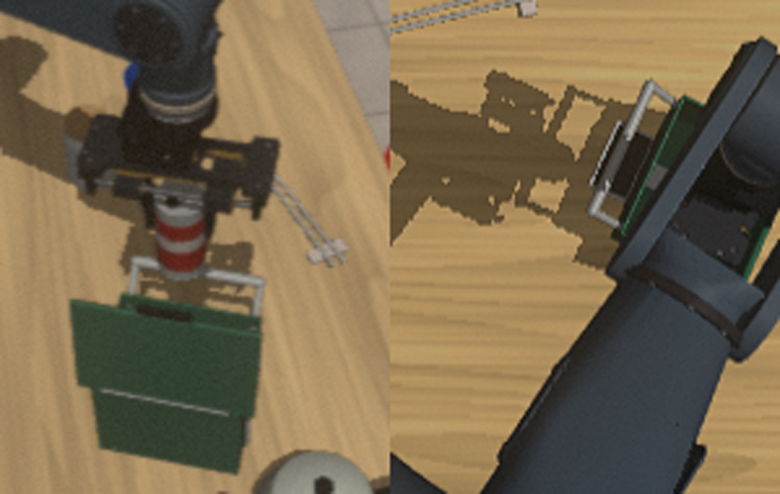

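Tin hangs above the bin opening behind the carry bar, lid to its far side. Lower it in stages.

arm_command(
  delta_rot=[
    [0,0,0],
    [0,0,0],
    [0,0,0],
    [0,0,0],
    [0,0,0],
    [0,0,0],
    [0,0,0],
    [0,0,0],
  ],
  delta_pos=[
    [0.003,0,0.015],
    [0.003,0,0.035],
    [0.003,0,0.055],
    [0.003,0,0.075],
    [0.003,0,0.095],
    [0.003,0,0.115],
    [0.003,0,0.13],
    [0.003,0,0.13],
  ],
  gripper=[1,1,1,1,1,1,1,1],
)

```text
time: 14.68
position: [0.5433, -0.2178, 0.2282]
tool_rot: [0.837, 0.548, -0.0, -0.002]
ft_force: [-1.3, 1.0, -1.1]
grip_width: 0.0535
grip_force: 12.0
```

arm_command(
  delta_rot=[
    [0,0,0],
    [0,0,0],
    [0,0,0],
    [0,0,0],
    [0,0,0],
    [0,0,0],
    [0,0,0],
    [0,0,0],
    [0,0,0],
    [0,0,0],
  ],
  delta_pos=[
    [0,0,0.012],
    [0,0,0.024],
    [0,0,0.036],
    [0,0,0.048],
    [0,0,0.06],
    [0,0,0.072],
    [0,0,0.084],
    [0,0,0.096],
    [0,0,0.106],
    [0,0,0.106],
  ],
  gripper=[1,1,1,1,1,1,1,1,1,1],
)

```text
time: 15.52
position: [0.5453, -0.2195, 0.1243]
tool_rot: [0.837, 0.547, 0.001, 0.0]
ft_force: [-0.5, -0.8, -0.9]
grip_width: 0.0534
grip_force: 12.0
```

arm_command(
  delta_rot=[
    [0,0,0],
    [0,0,0],
    [0,0,0],
    [0,0,0],
    [0,0,0],
    [0,0,0],
    [0,0,0],
    [0,0,0],
    [0,0,0],
    [0,0,0],
  ],
  delta_pos=[
    [0,0,0.008],
    [0,0,0.014],
    [0,0,0.014],
    [0,0,0.014],
    [0,0,0.014],
    [0,0,0.014],
    [0,0,0.014],
    [0,0,0.014],
    [0,0,0.014],
    [0,0,0.014],
  ],
  gripper=[1,1,1,-1,-1,-1,-1,-1,-1,-1],
)

```text
time: 16.35
position: [0.546, -0.2206, 0.1114]
tool_rot: [0.837, 0.547, 0.001, 0.001]
ft_force: [-0.3, -0.3, -1.0]
grip_width: 0.0855
grip_force: 0.0
```

arm_command(
  delta_rot=[
    [0,0,0],
    [0,0,0],
    [0,0,0],
    [0,0,0],
    [0,0,0],
    [0,0,0],
    [0,0,0],
    [0,0,0],
    [0,0,0],
    [0,0,0],
    [0,0,0],
    [0,0,0],
  ],
  delta_pos=[
    [0,0,-0.01],
    [0,0,-0.03],
    [0,0,-0.05],
    [0,0,-0.075],
    [0,0,-0.1],
    [0,0,-0.125],
    [0,0,-0.15],
    [0,0,-0.18],
    [0,0,-0.21],
    [0,0,-0.24],
    [0,0,-0.27],
    [0,0,-0.28],
  ],
  gripper=[-1,-1,-1,-1,-1,-1,-1,-1,-1,-1,-1,-1],
)

```text
time: 17.35
position: [0.5463, -0.2212, 0.3974]
tool_rot: [0.837, 0.547, 0.003, 0.006]
ft_force: [0.5, -0.1, 0.4]
grip_width: 0.0873
grip_force: 0.0
```

```bash
python3 - <<'E'
from h import *
from rig import viewer
p,Q,o=cur();print(o["time"],p,o["grip_width"],o["ft_force"],o["q"])
s=viewer.camera("wrist")
cv2.imwrite("pics/g.png",s["pixels"])
E
```

```text
17.35 [ 0.5463 -0.2212  0.3974] 0.08733511053577966 [ 0.5168 -0.0768  0.4353] [-0.575   0.3246  1.2836  0.0016  1.5201 -0.1616]
```

View pics/g.png

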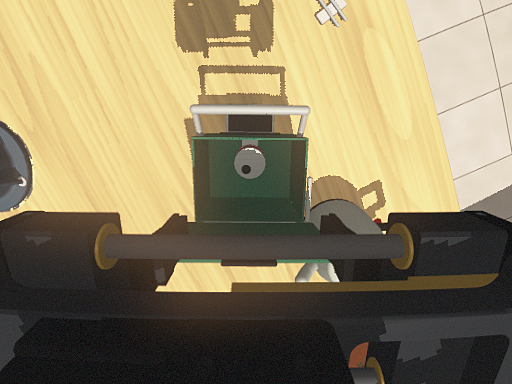

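Tin stands inside the bin at (249,162). Next: close the fingers, go over the lid and behind it, and sweep it shut.

```bash
python3 - <<'E'
from h import *
p,Q,o=cur();D=down(-23.8)
print(delta(p,Q,B(.108,0,.40),D)); d=p-O;print(d@Bx,d@By)
E
```

```text
([0.8, 0.0, 0.1], [-0.1345, -0.0017, -0.0026])
-0.026510002163796217 0.001456832232387311
```

arm_command(
  delta_rot=[
    [0.5,0,0],
    [0.5,0,0],
    [0.5,0,0],
    [0.5,0,0],
    [0.5,0,0],
    [0.5,0,0],
    [0.5,0,0],
    [0.5,0,0],
    [0.5,0,0],
    [0.5,0,0],
  ],
  delta_pos=[
    [0,0,0],
    [0,0,0],
    [-0.02,0,0],
    [-0.04,0,0],
    [-0.065,0,0],
    [-0.09,0,0],
    [-0.11,0,0],
    [-0.125,0,0],
    [-0.134,-0.001,0],
    [-0.134,-0.001,0],
  ],
  gripper=[1,1,1,1,1,1,1,1,1,1],
)

```text
time: 18.23
position: [0.489, -0.3438, 0.3894]
tool_rot: [0.838, 0.546, -0.002, -0.004]
ft_force: [-0.6, 1.0, 0.7]
grip_width: 0.0283
grip_force: 0.0
```

arm_command(
  delta_rot=[
    [0,0,0],
    [0,0,0],
    [0,0,0],
    [0,0,0],
    [0,0,0],
    [0,0,0],
    [0,0,0],
    [0,0,0],
  ],
  delta_pos=[
    [0,0,0.01],
    [0,0,0.03],
    [0,0,0.05],
    [0,0,0.07],
    [0,0,0.09],
    [0,0,0.11],
    [0,0,0.12],
    [0,0,0.12],
  ],
  gripper=[1,1,1,1,1,1,1,1],
)

```text
time: 18.9
position: [0.4886, -0.3397, 0.2679]
tool_rot: [0.837, 0.547, -0.001, -0.006]
ft_force: [0.4, -0.0, -0.2]
grip_width: 0.0004
grip_force: 0.0
```

```bash
python3 - <<'E'
from h import *
p,Q,o=cur();D=down(-23.8)
d=p-O;print(o["time"],d@Bx,d@By,d[2],o["ft_force"],o["grip_width"],o["q"])
for x,z in [(.069,.2736),(.0513,.2707),(.0287,.2627),(.008,.2505),(-.0097,.2344),(-.0239,.215),(-.0339,.1933),(-.0386,.176),(-.0403,.164),(-.0405,.158)]: print(delta(p,Q,B(x,0,z),D))
E
```

```text
18.9 0.10519065642712068 -0.0037370182769330155 0.2679024002310857 [ 0.3675 -0.0466 -0.2234] 0.00044683598471886464 [-0.7948  0.4442  1.4475 -0.0007  1.2619 -0.3824]
([-0.7, -0.2, 0.2], [0.0362, 0.0038, -0.0056])
([-0.7, -0.2, 0.2], [0.0539, 0.0039, -0.0026])
([-0.7, -0.2, 0.2], [0.0765, 0.004, 0.0055])
([-0.7, -0.2, 0.2], [0.0971, 0.0042, 0.0177])
([-0.7, -0.2, 0.2], [0.1147, 0.0045, 0.0339])
([-0.7, -0.2, 0.2], [0.1289, 0.0047, 0.0534])
([-0.7, -0.2, 0.2], [0.1388, 0.005, 0.0751])
([-0.7, -0.2, 0.2], [0.1434, 0.0052, 0.0924])
([-0.7, -0.2, 0.2], [0.1451, 0.0054, 0.1044])
([-0.7, -0.2, 0.2], [0.1453, 0.0054, 0.1104])
```

arm_command(
  delta_rot=[
    [0,0,0],
    [0,0,0],
    [0,0,0],
    [0,0,0],
    [0,0,0],
    [0,0,0],
    [0,0,0],
    [0,0,0],
  ],
  delta_pos=[
    [0.01,0,-0.002],
    [0.02,0,-0.004],
    [0.028,0,-0.006],
    [0.036,0,-0.006],
    [0.042,0,-0.005],
    [0.048,0,-0.004],
    [0.054,0,-0.003],
    [0.054,0,-0.003],
  ],
  gripper=[1,1,1,1,1,1,1,1],
)

```text
time: 19.57
position: [0.5117, -0.2915, 0.274]
tool_rot: [0.837, 0.547, -0.001, -0.003]
ft_force: [0.1, 0.1, 1.3]
grip_width: 0.0004
grip_force: 0.0
```

arm_command(
  delta_rot=[
    [0,0,0],
    [0,0,0],
    [0,0,0],
    [0,0,0],
    [0,0,0],
    [0,0,0],
    [0,0,0],
    [0,0,0],
    [0,0,0],
    [0,0,0],
  ],
  delta_pos=[
    [0.008,0,0.002],
    [0.016,0,0.005],
    [0.023,0,0.008],
    [0.03,0,0.012],
    [0.037,0,0.016],
    [0.043,0,0.02],
    [0.049,0,0.025],
    [0.055,0,0.031],
    [0.061,0,0.037],
    [0.061,0,0.037],
  ],
  gripper=[1,1,1,1,1,1,1,1,1,1],
)

```text
time: 20.4
position: [0.5352, -0.2351, 0.2355]
tool_rot: [0.837, 0.547, -0.001, -0.004]
ft_force: [-0.6, -0.1, 0.8]
grip_width: 0.0008
grip_force: 0.0
```

```bash
python3 - <<'E'
from h import *
p,Q,o=cur();D=down(-23.8)
d=p-O;print(o["time"],d@Bx,d@By,d[2],o["ft_force"])
for x,z in [(-.0097,.2344),(-.0239,.215),(-.0339,.1933),(-.0386,.176),(-.0403,.164),(-.0405,.158)]: print(delta(p,Q,B(x,0,z),D))
E
```

```text
20.4 -0.009306068190189087 -0.0033295211195836388 0.23547951899402542 [-0.6498 -0.0956  0.7686]
([-0.5, -0.1, 0.2], [0.0004, 0.0033, 0.0011])
([-0.5, -0.1, 0.2], [0.0145, 0.0035, 0.0205])
([-0.5, -0.1, 0.2], [0.0245, 0.0038, 0.0422])
([-0.5, -0.1, 0.2], [0.0292, 0.0039, 0.0595])
([-0.5, -0.1, 0.2], [0.0308, 0.004, 0.0715])
([-0.5, -0.1, 0.2], [0.031, 0.0041, 0.0775])
```

arm_command(
  delta_rot=[
    [0,0,0],
    [0,0,0],
    [0,0,0],
    [0,0,0],
    [0,0,0],
    [0,0,0],
    [0,0,0],
    [0,0,0],
    [0,0,0],
    [0,0,0],
  ],
  delta_pos=[
    [0.005,0,0.007],
    [0.01,0,0.014],
    [0.0145,0,0.0205],
    [0.018,0,0.028],
    [0.021,0,0.035],
    [0.0245,0,0.042],
    [0.027,0,0.05],
    [0.029,0,0.057],
    [0.03,0,0.064],
    [0.03,0,0.064],
  ],
  gripper=[1,1,1,1,1,1,1,1,1,1],
)

```text
time: 21.23
position: [0.5466, -0.2085, 0.1714]
tool_rot: [0.837, 0.547, -0.002, -0.004]
ft_force: [-0.8, -0.2, -0.4]
grip_width: 0.0004
grip_force: 0.0
```

arm_command(
  delta_rot=[
    [0,0,0],
    [0,0,0],
    [0,0,0],
    [0,0,0],
  ],
  delta_pos=[
    [0,0,0.003],
    [0,0,0.006],
    [0,0,0.008],
    [0,0,0.008],
  ],
  gripper=[1,1,1,1],
)

```text
time: 21.57
position: [0.5473, -0.2094, 0.165]
tool_rot: [0.837, 0.547, -0.001, -0.002]
ft_force: [0.2, 0.3, 0.5]
grip_width: 0.0005
grip_force: 0.0
```

arm_command(
  delta_rot=[
    [0,0,0],
    [0,0,0],
    [0,0,0],
  ],
  delta_pos=[
    [0,0,0.001],
    [0,0,0.002],
    [0,0,0.002],
  ],
  gripper=[1,1,1],
)

```text
time: 21.82
position: [0.5474, -0.2093, 0.1633]
tool_rot: [0.837, 0.547, -0.001, -0.002]
ft_force: [0.3, 1.1, -0.0]
grip_width: 0.0004
grip_force: 0.0
```

arm_command(
  delta_rot=[
    [0,0,0],
    [0,0,0],
    [0,0,0],
  ],
  delta_pos=[
    [0,0,0.0015],
    [0,0,0.003],
    [0,0,0.003],
  ],
  gripper=[1,1,1],
)

```text
time: 22.07
position: [0.5474, -0.2092, 0.16]
tool_rot: [0.837, 0.547, -0.001, -0.002]
ft_force: [1.1, 0.1, 0.4]
grip_width: 0.0006
grip_force: 0.0
```

arm_command(
  delta_rot=[
    [0,0,0],
    [0,0,0],
    [0,0,0],
  ],
  delta_pos=[
    [0,0,0.001],
    [0,0,0.002],
    [0,0,0.002],
  ],
  gripper=[1,1,1],
)

```text
time: 22.32
position: [0.5474, -0.2092, 0.1584]
tool_rot: [0.837, 0.547, -0.001, -0.002]
ft_force: [-0.2, 1.1, 1.2]
grip_width: 0.0006
grip_force: 0.6
```

arm_command(
  delta_rot=[
    [0,0,0],
    [0,0,0],
    [0,0,0],
  ],
  delta_pos=[
    [0,0,0.001],
    [0,0,0.0015],
    [0,0,0.0015],
  ],
  gripper=[1,1,1],
)

```text
time: 22.57
position: [0.5475, -0.2092, 0.1582]
tool_rot: [0.837, 0.547, -0.001, -0.002]
ft_force: [-1.9, 1.7, 8.5]
grip_width: 0.0008
grip_force: 4.3
```

arm_command(
  delta_rot=[
    [0,0,0],
    [0,0,0],
    [0,0,0],
    [0,0,0],
    [0,0,0],
    [0,0,0],
    [0,0,0],
    [0,0,0],
    [0,0,0],
    [0,0,0],
    [0,0,0],
    [0,0,0],
  ],
  delta_pos=[
    [0,0,-0.005],
    [0,0,-0.015],
    [0,0,-0.03],
    [0,0,-0.05],
    [0,0,-0.07],
    [0,0,-0.09],
    [0,0,-0.11],
    [0,0,-0.13],
    [0,0,-0.15],
    [0,0,-0.15],
    [0,0,-0.15],
    [0,0,-0.15],
  ],
  gripper=[1,1,1,1,1,1,1,1,1,1,1,1],
)

```text
time: 23.57
position: [0.5474, -0.2094, 0.306]
tool_rot: [0.837, 0.547, -0.001, -0.003]
ft_force: [0.9, 0.2, -0.6]
grip_width: 0.0003
grip_force: 0.0
```

```bash
python3 - <<'E'
from h import *
from rig import viewer
s=viewer.camera("side")["pixels"][120:330,150:350];w=viewer.camera("wrist")["pixels"]
cv2.imwrite("pics/i.png",np.hstack([cv2.resize(s,(380,399),interpolation=cv2.INTER_CUBIC),cv2.resize(w,(410,399))]))
E
```

```text
(no output)
```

View pics/i.png

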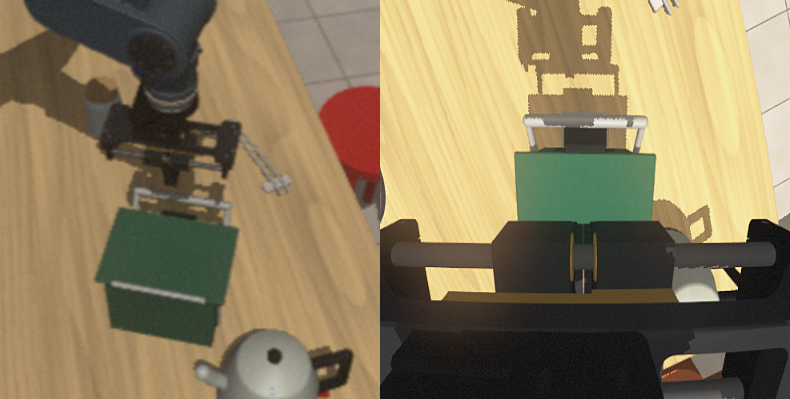

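The lid is flat on the rim, the pedal up, and the bystanders are where they were, with the arm clear.

```bash
python3 -c "
from rig import robot
print(robot.hand_in())"
```

```text
the job is handed in; nothing more can be done
None
```

I pressed and released the pedal, put the tin in the bin and pushed the lid shut, leaving the bystanders alone; the job was handed in just after 23.6 s, and no verdict came back.

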